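# Pull the drying cabinet's roof vent shut with the hook pole

### The arm

A 6-joint arm with a two-finger parallel gripper is mounted at the origin on the work surface. World frame = base frame: x ahead of the robot, y to its left, z up, the work surface at z = 0. Lengths are in m, angles in rad, forces in N, time in s.
With the tool pointing down it reaches from about 0.275 to 0.725 m from the base axis. Payload 15.9 kg.
Tool frame: the origin (TCP) lies where the fingers leave the gripper's body, on its centre line; the fingertips stand 73 mm ahead of it and the grasp point (between the pads) lies 54 mm ahead of it; z points along the fingers, y is the direction in which the jaws open and shut (so a half turn about z gives the same grasp; the last joint's range is limited). The gripper opens to 85 mm and grips with 20 to 120 N. Pads are 22 mm wide; open, the fingers measure 114 mm over their backs; the gripper's body (76 mm by 85 mm) begins 54 mm behind the grasp point. The pads swing forward as they close: fully open they stand 13 mm farther back than shut.
Start: joints at [-1.23, 0.213, -0.034, 1.323, 0, 1.571], TCP at [0.167, -0.471, 0.304] pointing down, gripper open.
Joint ranges: [-2.98, 2.98], [-0.74, 1.72], [-1.14, 1.35], [-2.1, 2.04], [-1.57, 1.44], [-3.14, 3.14]. Speed limits (rad/s): [1.89, 1.89, 2.39, 2.57, 3.14, 3.14].

### API

Orientations are given as a rotation vector (axis times angle).
In Python, from station import state, read_camera, camera_params, sign_off gives the robot as it stands.
- The arm moves only by the tool jog_arm, never from a script. Its argument "rows" is a list of rows, each an object of numbers: "rx", "ry", "rz": the turn, a rotation vector about the world's x, y, z in degrees; "x", "y", "z": the shift along the world's x, y, z in m; "claw": the finger opening in m, from 0 to 0.0854. In form: [{"rx": .., "ry": .., "rz": .., "x": .., "y": .., "z": .., "claw": ..}, ...]. A call has 1 to 5 rows; each row is the pose to reach, as a shift and turn from the pose commanded when the call began; what a row does not reach only later rows make up. A row lasts 1/10 s, in which the tool goes at most 50 mm and 8.59 degrees, less where a joint would pass 70% of its speed; a pose out of reach is approached as far as the arm can. A call with a gripper value outside its range is refused whole. The fingers move at their own pace and stop on an object; the grip force is fixed at half the most. Time passes only in rows, so rows that repeat a pose let the fingers close. It gives the time, the measured TCP pose, the force and the opening at its end, in the units of the state.
- state(): the state, without advancing time (a new reading comes with each control period).
- read_camera(name): name is "scene" or "side" or "wrist"; returns (picture, depth): 384x512x3 uint8, blue, green, red; 384x512 float32, m along the optical axis (not along the pixel's ray), 0 where there is no reading.
- camera_params(name): a dict with "fovy" (degrees; the focal length in pixels is half the picture's height over the tangent of half this angle, whatever the lens; pixels are square), "cx", "cy" (the principal point, pixels), "R" (3x3) and "t" (3): a world point X has camera coordinates R X + t; the wrist camera has in their place "T_tool_cam" (4x4, takes a point from camera to tool coordinates, whose origin is the TCP and whose axes are the flange's). Camera axes: x right, y down, z forward; pixel columns grow to the right and rows downward; lengths in m; the calibration is good to about 2 mm. The wrist camera is an equidistant fisheye: a pixel r from the principal point sees the ray r / f radians off the axis. A picture is of the moment at which its call begins: read the wrist's pose just before it. camera_params takes no time and is no camera call.
- sign_off(): hands the job in, once; it reports no verdict.
The state is a dict: "time": time; "joints": joint angles; "qd": joint speeds; "joint_torque": joint torques, N m; "tcp_pos": TCP position; "orientation": TCP orientation; "force": force on the tool from outside, world axes, zero at the start; "torque": the same for the moment, N m; "grip_width": finger opening in m.
Only numpy, scipy, OpenCV 4.12 (cv2) and the standard library are available. Lean on these libraries where they do the work, as an engineer would, in place of code of your own. Each camera call takes 0.05 s, during which the arm holds its last target. There are 200 camera calls.

### The job

The roof vent of the print-drying cabinet stands open. Take the wooden-gripped hook pole (not the squeegee), put its red pin through the red ring eye on the vent flap and pull the flap fully shut with it, the pin staying in the eye until the flap is shut. Then take the pin out and set the pole down flat on the bench where it lay, not dropping it; the flap stays shut.

Things in the scene. Friction and masses are not known exactly. Their poses are not given: they have to be found in the camera images.
- pole_grip (a point): Loose hook pole, 0.18 kg, lying flat: mid-brown wooden grip (26 wide, 30 high, 120 long) on a thin metal rod. Point: grip's centre, 15 mm above the bench. y: along the pole to its hook end (rod ends 190 mm ahead, black ball 143 mm behind), at the start world +y within 12 deg; x: the way the red pin points; z up. A black-gripped squeegee lies 160 mm nearer or farther: they swap places.
- hook_pin (a point): Middle of the hook pole's red pin: straight, 8 mm diameter, 11 mm ball tip, square to the rod at its hook end, level. Point: 190 mm ahead (+y) and 31 mm to the side (+x) of the grip's centre, same height. The pin runs along x, free from 25 mm before this point (rod's side) to 30 mm beyond it. Axes as the grip's.
- eye (a point): Centre of the red ring eye (35 mm inner, 49 mm outer diameter, 7 mm wire) on the vent flap's free edge. x: along the ring's hole and parallel to the hinge, level, within 12 deg of world +x; +y: to the hinge line, 195 mm away; axes turn with the flap. 168 mm above the bench when shut, 10 mm before the cabinet's front; 285 to 338 mm at the start. Cabinet 320 x 260 x 160 mm, fixed, front to world -y.
- flap (a joint): Opening angle (rad) of the aluminium vent flap (280 x 160 x 8 mm) on the cabinet's roof, hinged at the edge away from the front. 0: shut, level, at a stop; grows as the free edge with the eye rises; starts at 0.65 to 1.05. The hinge is stiff (0.25 N m of friction): the flap stays where it is left and takes about 1 N at the eye to move.

How it is judged:
On the way, in this order (a step that is already met when the one before it is completed fails the run):
1. the pole's pin is in the ring eye while the flap is still open (distance between hook_pin and eye below 0.025 m and value of joint flap above 0.4 rad), for 0.1 s.
2. the flap is shut, the pin still in the eye (value of joint flap below 0.15 rad and distance between hook_pin and eye below 0.025 m), for 0.1 s.
3. the pole, still held, is lowered to the bench (its grip within 20 mm of lying) where it lay (distance of pole_grip from where it was at the start of the episode below 0.1 m and height (world z) of pole_grip below 0.035 m and contact force between the fingers and pole above 0.5 N), for 0.02 s.
At the end, for the whole second after the job is handed in: The flap is shut to within 0.15 rad (8.6 degrees); the pole lies flat and at rest on the bench, upright as at first (within 0.2 rad, grip centre below 22 mm), its grip's centre within 100 mm of where it lay at the start (value of joint flap below 0.15 rad and distance of pole_grip from where it was at the start of the episode below 0.1 m and height (world z) of pole_grip below 0.022 m and angle between pole_grip's own z axis and vertical below 0.2 rad and linear speed of pole below 0.02 m/s); the robot touches nothing.
It also fails if it takes over 56 s, if anything falls off the work surface, if the arm or the gripper's body presses on something with over 40 N, if the wrist force passes 120 N, or if a joint passes its speed limit or range.

## Working session

There is one attempt and no reset: what is moved stays moved. The work goes in short steps, Python scripts to look and compute and a tool call to move; the robot and the scene stay as the last step left them, time stands still between calls to the robot, and variables do not carry over. Pictures are saved under pics/ and viewed, about 8 in all and at most 12, crops included, and the job is handed in when it is done.

Besides the shell and the picture viewer there is one more tool, called after ">>>" as name(argument=value, ...), one argument or row to a line, values as JSON. jog_arm: Moves the arm, as the interface text tells. Its arguments: {"type":"object","properties":{"rows":{"type":"array","items":{"type":"object","properties":{"rx":{"type":"number"},"ry":{"type":"number"},"rz":{"type":"number"},"x":{"type":"number"},"y":{"type":"number"},"z":{"type":"number"},"claw":{"type":"number"}}}}},"required":["rows"]}

```bash
mkdir -p pics; cat > h.py <<'E'
import numpy as np, cv2
from station import *
from scipy.spatial.transform import Rotation as Rn
def cloud(name):
    img,d=read_camera(name); p=camera_params(name); d=np.asarray(d)
    f=192/np.tan(np.radians(p['fovy'])/2)
    v,u=np.mgrid[0:384,0:512]
    c=np.stack([(u-p['cx'])/f*d,(v-p['cy'])/f*d,d],-1)
    w=(c-np.array(p['t']))@np.array(p['R'])
    w[d==0]=np.nan
    return np.array(img),w
def red(img):
    h=cv2.cvtColor(img,cv2.COLOR_BGR2HSV)
    return (((h[...,0]<8)|(h[...,0]>172))&(h[...,1]>140)&(h[...,2]>60)).astype(np.uint8)
E
python3 - <<'E'
from h import *
s=state(); print(s['time'],s['tcp_pos'],s['orientation'],s['grip_width'])
out=[]
for n in ['scene','side']:
    img,w=cloud(n); out.append(img); np.savez('/tmp/%s.npz'%n,img=img,w=w)
    p=camera_params(n); print(n,-np.array(p['R']).T@np.array(p['t']))
    k,l,st,c=cv2.connectedComponentsWithStats(red(img))
    for i in range(1,k):
        if st[i,4]>10: print(st[i],c[i],np.nanmedian(w[l==i],0),np.nanmin(w[l==i],0),np.nanmax(w[l==i],0))
cv2.imwrite('pics/scene.png',out[0]);cv2.imwrite('pics/side.png',out[1])
E
```

```text
0.0 [ 0.16703809 -0.4709739   0.30342457] [-3.09497323e+00 -5.32611866e-01  2.92656868e-04] 0.08554923397346598
scene [ 1.19602432 -0.41364263  0.88119654]
[267  26   3  13  24] [267.54166667  31.54166667] [-0.17678063  0.65373944  0.07463807] [-0.18201053  0.64686736  0.04921899] [-0.1708927   0.65982106  0.09986992]
[329  89  15  17  63] [334.73015873  94.88888889] [0.60073453 0.24394836 0.33077502] [0.32014824 0.22915548 0.09113775] [0.60532675 0.57172405 0.34200654]
[332  96  17  16 109] [341.14678899 104.85321101] [0.60120345 0.27174213 0.29619622] [0.38366384 0.24089194 0.09015195] [0.61348456 0.53316707 0.32012577]
[196 205  16  13  44] [203.90909091 211.34090909] [ 0.47203241 -0.04129047  0.01889988] [ 0.44187068 -0.05049429  0.01563601] [ 0.49916764 -0.03463644  0.02554137]
side [0.19965159 0.61998499 0.9349542 ]
[178 164  13  19  58] [182.29310345 171.15517241] [0.59790168 0.26368769 0.33760543] [0.59491449 0.24277281 0.32072845] [0.60142565 0.27740324 0.34080417]
[184 174   9  12  25] [188.12 180.12] [0.59904153 0.25082238 0.29990647] [0.59585432 0.24104017 0.29545494] [0.60196875 0.26559576 0.30712107]
[171 189  16  10  79] [178.16455696 193.40506329] [0.59665255 0.28414195 0.29526928] [0.58268575 0.27390285 0.28944432] [0.61031427 0.28813017 0.29891376]
```

View pics/scene.png

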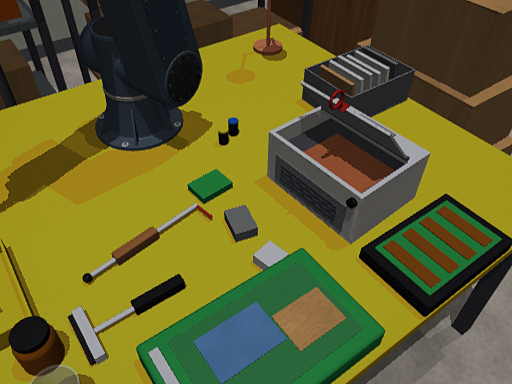

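View pics/side.png

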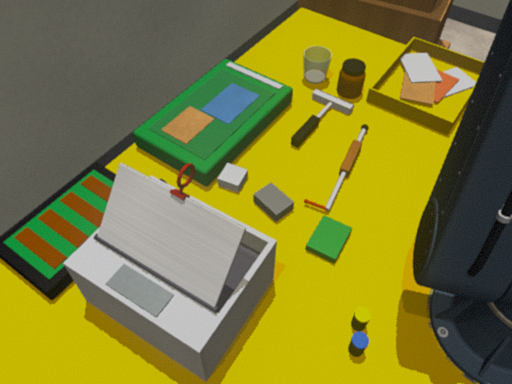

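The scene picture shows the hook pole's brown grip near (135,245), its red pin near (204,211) pointing to +x, and the squeegee farther out at (140,305). The open flap has its ring at about (338,100). The side picture shows the ring at (183,178), the flap face around (165,235), and the pin at (316,205). Next I'll measure these.

```bash
python3 - <<'E'
from h import *
S={n:np.load('/tmp/%s.npz'%n) for n in ['scene','side']}
crops=[]
for n,(u,v) in [('scene',(338,102)),('scene',(204,211)),('side',(182,180)),('side',(316,205))]:
    crops.append(cv2.resize(S[n]['img'][v-24:v+24,u-32:u+32],(384,288),interpolation=cv2.INTER_CUBIC))
cv2.imwrite('pics/crop.png',np.vstack([np.hstack(crops[:2]),np.hstack(crops[2:])]))
for n in S:
    img,w=S[n]['img'],S[n]['w']
    h=cv2.cvtColor(img,cv2.COLOR_BGR2HSV)
    x,y,z=w[...,0],w[...,1],w[...,2]
    # pole: anything 8..40mm high near
    reg=(x>.3)&(x<.55)&(y>-.42)&(y<.0)&(z>.006)&(z<.045)
    br=reg&(h[...,0]>4)&(h[...,0]<18)&(h[...,1]>80)&(h[...,2]>40)&(h[...,2]<190)
    k,l,st,c=cv2.connectedComponentsWithStats(br.astype(np.uint8))
    for i in range(1,k):
        if st[i,4]>30:
            q=w[l==i]; top=q[q[:,2]>.026]
            print(n,'brown',st[i],q.mean(0),'top',len(top),top.mean(0), 'rng',np.percentile(q,[2,98],axis=0).round(3).tolist())
            r=cv2.minAreaRect(top[:,:2].astype(np.float32)*1000); print(r)
    rr=(red(img)>0)&reg
    if rr.any():
        q=w[rr]; print(n,'pin',q.mean(0)); v,uu=np.nonzero(rr); print(cv2.fitLine(q[:,:2].astype(np.float32),cv2.DIST_L2,0,.01,.01).ravel(),q[:,:2].min(0),q[:,:2].max(0))
    dark=reg&(h[...,2]<50)
    k,l,st,c=cv2.connectedComponentsWithStats(dark.astype(np.uint8))
    for i in range(1,k):
        if st[i,4]>15: print(n,'dark',st[i],np.nanmedian(w[l==i],0))
    # cabinet box
    cab=(x>.3)&(x<.9)&(y>.15)&(y<.65)&(z>.15)&(z<.172)
    q=w[cab]; print('cab rim',len(q),np.percentile(q,[1,99],axis=0).round(3).tolist())
w=S['side']['w'];x,y,z=w[...,0],w[...,1],w[...,2]
m=(x>.4)&(x<.78)&(y>.2)&(y<.6)&(z>.19)&(z<.36)&(red(S['side']['img'])==0)
q=w[m]
for _ in range(6):
    c=q.mean(0); n=np.linalg.svd(q-c,full_matrices=False)[2][2]; n*=np.sign(n[2]); q=q[abs((q-c)@n)<.006]
print('flap',len(q),c,n,'angle',np.arccos(n[2]),'hinge dir',np.cross(n,[0,0,1])/np.hypot(n[0],n[1]))
print(np.percentile(q,[1,99],axis=0))
hd=-np.cross([0,0,1],n);hd/=np.linalg.norm(hd);up=np.cross(n,hd)
a=(q-c)@hd;b=(q-c)@up;print('extent',np.percentile(a,[1,99]),np.percentile(b,[1,99]),hd,up)
E
```

```text
scene brown [112 227  47  38 607] [ 0.47672157 -0.23594152  0.02677902] top 430 [ 0.47363066 -0.23553466  0.03015715] rng [[0.456, -0.29, 0.012], [0.492, -0.178, 0.033]]
((472.85162353515625, -233.9814910888672), (28.470373153686523, 118.43499755859375), 9.099624633789062)
scene pin [ 0.4722453  -0.04721922  0.01914143]
[ 0.02747519  0.99962246  0.4722453  -0.04721922] [ 0.44187068 -0.29271769] [ 0.49916764 -0.03463644]
scene dark [188 186  22  17  75] [ 0.41236073 -0.02303849  0.01379237]
scene dark [224 212   6  17  33] [ 0.53406013 -0.01084856  0.02107888]
scene dark [116 233  43  32 274] [ 0.48404691 -0.23492701  0.01808062]
scene dark [ 83 274  10   9  69] [ 0.49949884 -0.36354369  0.02222254]
cab rim 2561 [[0.436, 0.187, 0.15], [0.761, 0.46, 0.17]]
side brown [341 140  20  31 253] [ 0.47019586 -0.22750104  0.02958448] top 248 [ 0.47022187 -0.22731779  0.02967183] rng [[0.454, -0.285, 0.026], [0.486, -0.174, 0.033]]
((470.8721923828125, -230.7893524169922), (22.13614845275879, 118.71328735351562), 10.338860511779785)
side brown [305 200  23  11  52] [ 0.46748133 -0.03654614  0.01774714] top 0 [nan nan nan] rng [[0.437, -0.043, 0.014], [0.494, -0.03, 0.021]]
((0.0, 0.0), (0.0, 0.0), 0.0)
side pin [ 0.45536277 -0.03730765  0.01930995]
[ 0.98503006  0.17238253  0.45536277 -0.03730765] [ 0.4423244  -0.03958938] [ 0.46840114 -0.03502593]
cab rim 8047 [[0.431, 0.194, 0.152], [0.747, 0.462, 0.171]]
flap 9751 [0.58668729 0.32261167 0.24272966] [-0.04854772  0.75630805  0.65241188] angle 0.8600337688375644 hinge dir [ 0.99794614  0.06405857 -0.        ]
[[0.45711078 0.27458497 0.19110901]
 [0.73131755 0.37082012 0.29170661]]
extent [-0.12996354  0.14466904] [-0.06506669  0.06793987] [ 0.99794614  0.06405857 -0.        ] [-0.04179257  0.65107191 -0.75786459]<stdin>:18: RuntimeWarning: Mean of empty slice.
  ret = um.true_divide(
```

View pics/crop.png

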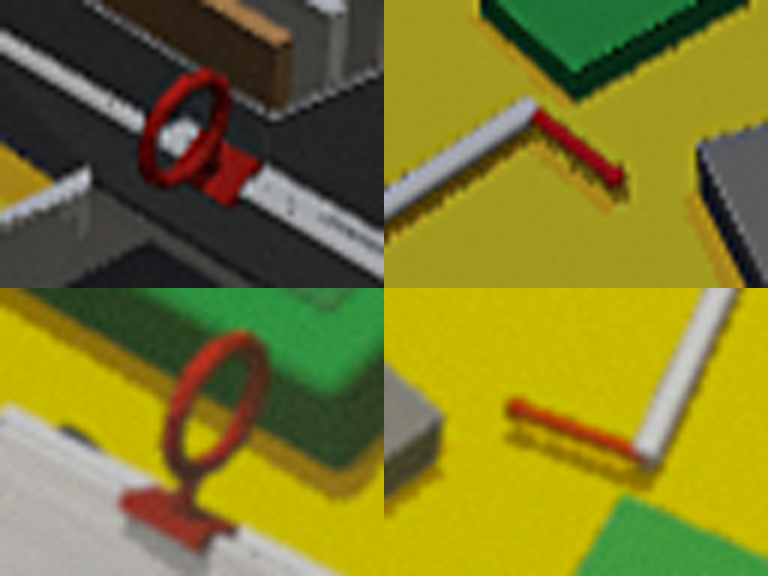

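The crops show the full ring. Its centre is at about scene (336.8,99.3) and side (186,175). The pin is clear to see. Next I'll triangulate the eye and prepare the grasp numbers.

```bash
cat >> h.py <<'E'
def tri(px):
    P=[];X=[]
    for n,uv in px.items():
        p=camera_params(n); f=192/np.tan(np.radians(p['fovy'])/2)
        K=np.array([[f,0,p['cx']],[0,f,p['cy']],[0,0,1]])
        P.append(K@np.c_[np.array(p['R']),np.array(p['t'])]);X.append(np.array(uv,float).reshape(2,1))
    h=cv2.triangulatePoints(P[0],P[1],X[0],X[1]).ravel(); h=h[:3]/h[3]
    e=[(lambda q:(q[:2]/q[2]-x.ravel()).round(2))(p@np.r_[h,1]) for p,x in zip(P,X)]
    return h,e
E
python3 - <<'E'
from h import *
print('eye',tri({'scene':(336.5,99.),'side':(185.7,174.7)}))
print('tip',tri({'scene':(172+620/6-.4,180.8+176/6+.0),'side':(284+(515-384)/6-.4,181+(408-288)/6)}))
S=np.load('/tmp/side.npz');w=S['w'];m=red(S['img'])>0;q=w[m&(w[...,2]>.25)];print(q[:,2].max(),q.mean(0))
s=state();R=Rn.from_rotvec(s['orientation']).as_matrix();print(R)
# tool y angle
print(np.degrees(np.arctan2(R[1,1],R[0,1])))
n=camera_params('scene');print(n['fovy'],camera_params('side')['fovy'])
E
```

```text
eye (array([0.5992243 , 0.25454713, 0.31748789]), [array([0.33, 0.03]), array([ 0.41, -0.03])])
tip (array([0.5361831 , 0.05070103, 0.05689014]), [array([-27.8 ,  -9.37]), array([-31.61,   3.81])])
0.3408041714477366 [0.5975384  0.27090866 0.31022308]
[[ 9.42505692e-01  3.34189932e-01 -3.31125297e-04]
 [ 3.34190096e-01 -9.42505214e-01  9.49128302e-04]
 [ 5.10180347e-06 -1.00521762e-03 -9.99999495e-01]]
-70.4767041016616
45.930072738554415 45.30454465009829
```

>>> jog_arm(
  rows=[
    {"rz": 8, "x": 0.04, "y": 0.03},
    {"rz": 16, "x": 0.08, "y": 0.06},
    {"rz": 24, "x": 0.12, "y": 0.09},
    {"rz": 32, "x": 0.16, "y": 0.12},
    {"rz": 40, "x": 0.2, "y": 0.15},
  ],
)

```text
invalid input at $.rows[0]: expected keys rx, ry, rz, x, y, z, claw
```

>>> jog_arm(
  rows=[
    {"rz": 8, "x": 0.03, "y": 0.025, "z": -0.02},
    {"rz": 16, "x": 0.06, "y": 0.05, "z": -0.04},
    {"rz": 24, "x": 0.09, "y": 0.075, "z": -0.06},
    {"rz": 32, "x": 0.1045, "y": 0.089, "z": -0.08},
    {"rz": 40.3, "x": 0.1045, "y": 0.089, "z": -0.1},
  ],
)

```text
invalid input at $.rows[0]: expected keys rx, ry, rz, x, y, z, claw
```

>>> jog_arm(
  rows=[
    {"z": 0},
    {"z": 0},
    {"z": 0},
  ],
)

```text
invalid input at $.rows[0]: expected keys rx, ry, rz, x, y, z, claw
```

>>> jog_arm(
  rows=[
    {"rx": 0, "ry": 0, "rz": 8, "x": 0.04, "y": 0.03, "z": 0, "claw": 0.085},
    {"rx": 0, "ry": 0, "rz": 16, "x": 0.08, "y": 0.06, "z": 0, "claw": 0.085},
    {"rx": 0, "ry": 0, "rz": 24, "x": 0.12, "y": 0.09, "z": 0, "claw": 0.085},
    {"rx": 0, "ry": 0, "rz": 32, "x": 0.16, "y": 0.12, "z": 0, "claw": 0.085},
    {"rx": 0, "ry": 0, "rz": 40, "x": 0.2, "y": 0.15, "z": 0, "claw": 0.085},
  ],
)

```text
time: 0.6
tcp_pos: [0.3683, -0.3196, 0.3038]
orientation: [-2.723, -1.567, 0.0]
force: [1.0, -0.7, 0.1]
grip_width: 0.0848
```

>>> jog_arm(
  rows=[
    {"rx": 0, "ry": 0, "rz": 8, "x": 0.03, "y": 0.025, "z": -0.02, "claw": 0.085},
    {"rx": 0, "ry": 0, "rz": 16, "x": 0.06, "y": 0.05, "z": -0.04, "claw": 0.085},
    {"rx": 0, "ry": 0, "rz": 24, "x": 0.09, "y": 0.075, "z": -0.06, "claw": 0.085},
    {"rx": 0, "ry": 0, "rz": 32, "x": 0.1045, "y": 0.089, "z": -0.08, "claw": 0.085},
    {"rx": 0, "ry": 0, "rz": 40.3, "x": 0.1045, "y": 0.089, "z": -0.1, "claw": 0.085},
  ],
)

```text
time: 1.1
tcp_pos: [0.4731, -0.2302, 0.2026]
orientation: [-2.012, -2.412, -0.0]
force: [0.0, -0.9, -0.5]
grip_width: 0.0848
```

>>> jog_arm(
  rows=[
    {"rx": 0, "ry": 0, "rz": 0, "x": 0, "y": 0, "z": 0, "claw": 0.085},
    {"rx": 0, "ry": 0, "rz": 0, "x": 0, "y": 0, "z": 0, "claw": 0.085},
    {"rx": 0, "ry": 0, "rz": 0, "x": 0, "y": 0, "z": 0, "claw": 0.085},
  ],
)

```text
time: 1.4
tcp_pos: [0.4717, -0.2328, 0.2051]
orientation: [2.027, 2.398, 0.0]
force: [0.9, -0.7, -0.3]
grip_width: 0.0848
```

```bash
python3 - <<'E'
from h import *
s=state();R=Rn.from_rotvec(s['orientation']).as_matrix();print(s['time'],s['tcp_pos'],np.degrees(np.arctan2(R[1,1],R[0,1])),R[:,2])
img,_=read_camera('wrist');cv2.imwrite('pics/wrist1.png',img);print(camera_params('wrist'))
E
```

```text
1.4 [ 0.47173554 -0.23281772  0.20506783] 9.577911579279265 [ 1.21135160e-03 -6.54416379e-04 -9.99999052e-01]
{'fovy': 65.70646984690485, 'cx': 256.76977340502737, 'cy': 188.86793282005218, 'T_tool_cam': array([[ 4.90172835e-04, -9.52818463e-01, -3.03540338e-01,
         7.78854012e-02],
       [ 9.99999878e-01,  4.47587479e-04,  2.09867202e-04,
        -1.17064543e-03],
       [-6.41044902e-05, -3.03540403e-01,  9.52818566e-01,
        -7.09266759e-02],
       [ 0.00000000e+00,  0.00000000e+00,  0.00000000e+00,
         1.00000000e+00]])}
```

View pics/wrist1.png

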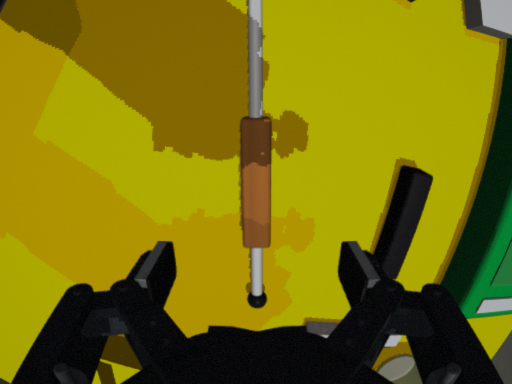

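The wrist picture shows the pole upright at column 256, with the grip between rows 117 and 247, centred between the fingers. The squeegee is clear to the right. Now I'll cast rays to get the grip's centre and the pole's direction.

```bash
cat >> h.py <<'E'
def wray(s,uv,z):
    p=camera_params('wrist');f=192/np.tan(np.radians(p['fovy'])/2)
    d=np.array(uv,float)-[p['cx'],p['cy']];r=np.hypot(*d);a=r/f
    v=np.r_[d/r*np.sin(a),np.cos(a)]
    R=Rn.from_rotvec(s['orientation']).as_matrix();T=np.array(p['T_tool_cam'])
    o=R@T[:3,3]+s['tcp_pos'];v=R@T[:3,:3]@v
    return o+v*(z-o[2])/v[2]
E
python3 - <<'E'
from h import *
s=state()
a=wray(s,(256.5,117),.03);b=wray(s,(256.5,247),.03);print(a,b,(a+b)/2,np.linalg.norm(a-b))
c=wray(s,(257,299),.015);d=wray(s,(255.5,5),.015);print(c,d,np.degrees(np.arctan2(-(d-c)[0],(d-c)[1])))
E
```

```text
[ 0.46044506 -0.17264076  0.03      ] [ 0.48039207 -0.29022211  0.03      ] [ 0.47041856 -0.23143143  0.03      ] 0.1192612896140574
[ 0.49347711 -0.36407479  0.015     ] [ 0.44285594 -0.07422368  0.015     ] 9.906531350421307
```

>>> jog_arm(
  rows=[
    {"rx": 0, "ry": 0, "rz": 0, "x": -0.001, "y": 0.001, "z": -0.035, "claw": 0.085},
    {"rx": 0, "ry": 0, "rz": 0, "x": -0.001, "y": 0.001, "z": -0.07, "claw": 0.085},
    {"rx": 0, "ry": 0, "rz": 0, "x": -0.001, "y": 0.001, "z": -0.1, "claw": 0.085},
    {"rx": 0, "ry": 0, "rz": 0, "x": -0.001, "y": 0.001, "z": -0.117, "claw": 0.085},
    {"rx": 0, "ry": 0, "rz": 0, "x": -0.001, "y": 0.001, "z": -0.127, "claw": 0.085},
  ],
)

```text
time: 1.95
tcp_pos: [0.4703, -0.2315, 0.0763]
orientation: [-2.026, -2.401, 0.0]
force: [-0.0, 0.0, -0.0]
grip_width: 0.0848
```

>>> jog_arm(
  rows=[
    {"rx": 0, "ry": 0, "rz": 0, "x": 0, "y": 0, "z": 0, "claw": 0.05},
    {"rx": 0, "ry": 0, "rz": 0, "x": 0, "y": 0, "z": 0, "claw": 0.035},
    {"rx": 0, "ry": 0, "rz": 0, "x": 0, "y": 0, "z": 0, "claw": 0.02},
    {"rx": 0, "ry": 0, "rz": 0, "x": 0, "y": 0, "z": 0, "claw": 0.01},
    {"rx": 0, "ry": 0, "rz": 0, "x": 0, "y": 0, "z": 0, "claw": 0.01},
  ],
)

```text
time: 2.45
tcp_pos: [0.4712, -0.2315, 0.078]
orientation: [2.022, 2.402, 0.001]
force: [-1.9, 1.0, 9.9]
grip_width: 0.0249
```

>>> jog_arm(
  rows=[
    {"rx": 0, "ry": 0, "rz": 0, "x": 0, "y": 0, "z": 0, "claw": 0.01},
    {"rx": 0, "ry": 0, "rz": 0, "x": 0, "y": 0, "z": 0, "claw": 0.01},
  ],
)

```text
time: 2.65
tcp_pos: [0.4712, -0.2315, 0.078]
orientation: [2.022, 2.402, 0.001]
force: [-1.6, 1.9, 8.3]
grip_width: 0.0252
```

>>> jog_arm(
  rows=[
    {"rx": 0, "ry": 0, "rz": 0, "x": 0, "y": 0, "z": 0.015, "claw": 0.01},
    {"rx": 0, "ry": 0, "rz": 0, "x": 0, "y": 0, "z": 0.04, "claw": 0.01},
    {"rx": 0, "ry": 0, "rz": 0, "x": 0, "y": 0, "z": 0.07, "claw": 0.01},
    {"rx": 0, "ry": 0, "rz": 0, "x": 0, "y": 0, "z": 0.1, "claw": 0.01},
    {"rx": 0, "ry": 0, "rz": 0, "x": 0, "y": 0, "z": 0.13, "claw": 0.01},
  ],
)

```text
time: 3.15
tcp_pos: [0.4705, -0.2311, 0.2085]
orientation: [2.023, 2.403, 0.0]
force: [0.1, -0.5, -1.2]
grip_width: 0.0249
```

>>> jog_arm(
  rows=[
    {"rx": 0, "ry": 0, "rz": -1, "x": 0, "y": 0.02, "z": 0.04, "claw": 0.01},
    {"rx": 0, "ry": 0, "rz": -2, "x": 0, "y": 0.05, "z": 0.08, "claw": 0.01},
    {"rx": 0, "ry": 0, "rz": -4, "x": 0.01, "y": 0.08, "z": 0.12, "claw": 0.01},
    {"rx": 0, "ry": 0, "rz": -5, "x": 0.02, "y": 0.11, "z": 0.15, "claw": 0.01},
    {"rx": 0, "ry": 0, "rz": -6, "x": 0.03, "y": 0.14, "z": 0.172, "claw": 0.01},
  ],
)

```text
time: 3.65
tcp_pos: [0.5008, -0.09, 0.3817]
orientation: [2.146, 2.291, 0.002]
force: [1.0, -0.6, -2.4]
grip_width: 0.025
```

>>> jog_arm(
  rows=[
    {"rx": 0, "ry": 0, "rz": 0, "x": -0.01, "y": 0.03, "z": 0, "claw": 0.01},
    {"rx": 0, "ry": 0, "rz": 0, "x": -0.01, "y": 0.06, "z": 0, "claw": 0.01},
    {"rx": 0, "ry": 0, "rz": 0, "x": -0.01, "y": 0.09, "z": 0, "claw": 0.01},
    {"rx": 0, "ry": 0, "rz": 0, "x": -0.01, "y": 0.11, "z": 0, "claw": 0.01},
    {"rx": 0, "ry": 0, "rz": 0, "x": -0.01, "y": 0.12, "z": 0, "claw": 0.01},
  ],
)

```text
time: 4.15
tcp_pos: [0.4904, 0.0302, 0.3792]
orientation: [2.144, 2.296, 0.001]
force: [0.5, -0.6, -2.3]
grip_width: 0.0247
```

>>> jog_arm(
  rows=[
    {"rx": 0, "ry": 0, "rz": 0, "x": 0, "y": 0, "z": 0, "claw": 0.01},
    {"rx": 0, "ry": 0, "rz": 0, "x": 0, "y": 0, "z": 0, "claw": 0.01},
  ],
)

```text
time: 4.35
tcp_pos: [0.4906, 0.0282, 0.379]
orientation: [2.146, 2.294, -0.0]
force: [-0.3, -0.1, -1.8]
grip_width: 0.025
```

```bash
python3 - <<'E'
from h import *
s=state();R=Rn.from_rotvec(s['orientation']).as_matrix();print(s['time'],s['tcp_pos'],np.degrees(np.arctan2(R[1,1],R[0,1])),s['force'])
cr=[]
for n,(u,v) in [('scene',(325,105)),('side',(200,175))]:
    img,_=read_camera(n);cv2.imwrite('pics/%s2.png'%n,img)
    cr.append(cv2.resize(img[v-37:v+38,u-50:u+50],(400,300),interpolation=cv2.INTER_CUBIC))
cv2.imwrite('pics/c2.png',np.hstack(cr))
E
```

```text
4.35 [0.49060932 0.02821169 0.37898644] 3.8252575180387476 [-0.25454291 -0.12920968 -1.76950549]
```

View pics/c2.png

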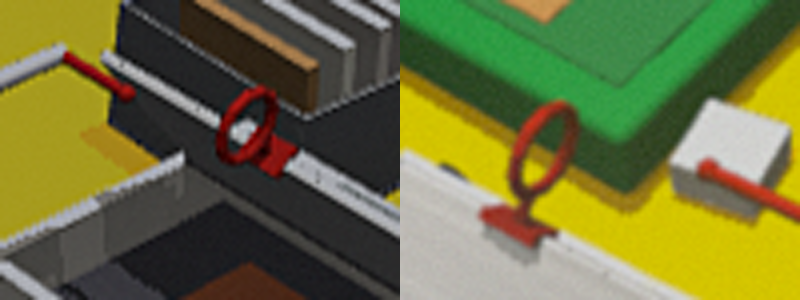

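The crop shows the pin tip at scene (306.5,91.5) and side (227,180). The ring hole is at scene (336.7,99.2) and side (186,175.3), and the tip is short of the ring.

```bash
python3 - <<'E'
from h import *
S=[cv2.imread('pics/%s2.png'%n) for n in ['scene','side']]
i=S[1];r=red(i);k,l,st,c=cv2.connectedComponentsWithStats(r)
for j in range(1,k):
    if st[j,4]>8: print(st[j],c[j])
t,e=tri({'scene':(306.5-.4,91.5-.4),'side':(226.6,179.6)});print('tip',t,e)
y,e=tri({'scene':(336.7-.4,99.2-.4),'side':(185.6,174.9)});print('eye',y,e)
p,_=tri({'scene':(291.1,81.6),'side':(226.6,179.6)})
s=state();R=Rn.from_rotvec(s['orientation']).as_matrix()
g=s['tcp_pos']+R@[0,0,.063]
print('pred tip',g+R@[.19,.061,0], 'pred pin',g+R@[.19,.031,0])
E
```

```text
[178 164  13  20  55] [182.12727273 171.54545455]
[183 175   9  11  24] [187.66666667 180.58333333]
[225 178  26  15  78] [237.14102564 184.91025641]
[171 188  16  11  79] [178.16455696 193.36708861]
tip [0.53392557 0.2207226  0.31672877] [array([0.43, 0.07]), array([ 0.55, -0.09])]
eye [0.59873189 0.25485059 0.31760742] [array([0.49, 0.04]), array([ 0.6 , -0.05])]
pred tip [0.53901235 0.22146327 0.31589963] pred pin [0.50907712 0.21949297 0.31590104]
```

>>> jog_arm(
  rows=[
    {"rx": 0, "ry": 0, "rz": 0, "x": 0, "y": 0.015, "z": 0.001, "claw": 0.01},
    {"rx": 0, "ry": 0, "rz": 0, "x": 0, "y": 0.029, "z": 0.001, "claw": 0.01},
    {"rx": 0, "ry": 0, "rz": 0, "x": 0.01, "y": 0.03, "z": 0.001, "claw": 0.01},
    {"rx": 0, "ry": 0, "rz": 0, "x": 0.02, "y": 0.0305, "z": 0.001, "claw": 0.01},
    {"rx": 0, "ry": 0, "rz": 0, "x": 0.03, "y": 0.031, "z": 0.001, "claw": 0.01},
  ],
)

```text
time: 4.95
tcp_pos: [0.5216, 0.0595, 0.3798]
orientation: [2.146, 2.294, -0.0]
force: [0.1, -0.1, -2.0]
grip_width: 0.0249
```

>>> jog_arm(
  rows=[
    {"rx": 0, "ry": 0, "rz": 0, "x": 0.01, "y": 0.001, "z": 0, "claw": 0.01},
    {"rx": 0, "ry": 0, "rz": 0, "x": 0.02, "y": 0.0015, "z": 0, "claw": 0.01},
    {"rx": 0, "ry": 0, "rz": 0, "x": 0.03, "y": 0.002, "z": 0, "claw": 0.01},
  ],
)

```text
time: 5.25
tcp_pos: [0.5517, 0.0615, 0.3796]
orientation: [-2.146, -2.294, 0.0]
force: [0.3, -0.1, -2.6]
grip_width: 0.0251
```

```bash
cat > look.py <<'E'
import sys
from h import *
k=sys.argv[1]
s=state();R=Rn.from_rotvec(s['orientation']).as_matrix();print(s['time'],s['tcp_pos'],s['force'],'pin',s['tcp_pos']+R@[.19,.031,.063])
cr=[]
for n,(u,v) in [('scene',(int(sys.argv[2]),int(sys.argv[3]))),('side',(int(sys.argv[4]),int(sys.argv[5])))]:
    img,_=read_camera(n);cv2.imwrite('pics/%s%s.png'%(n,k),img)
    cr.append(cv2.resize(img[v-37:v+38,u-50:u+50],(400,300),interpolation=cv2.INTER_CUBIC))
cv2.imwrite('pics/c%s.png'%k,np.hstack(cr))
E
python3 look.py 3 325 105 200 175
```

```text
5.25 [0.55167513 0.06151355 0.3796456 ] [ 0.32071084 -0.09074845 -2.55729323] pin [0.56998777 0.25314663 0.31662646]
```

View pics/c3.png

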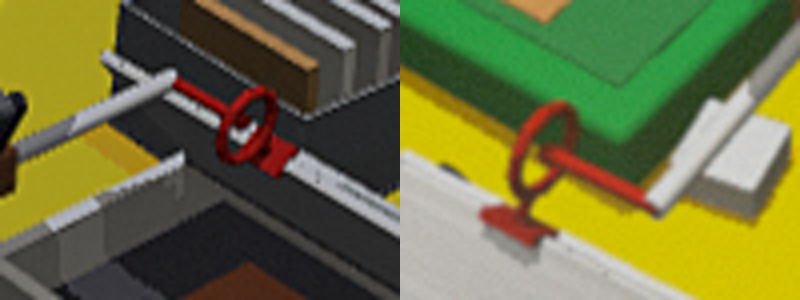

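The pin tip is at the ring's centre in both views. I'll push it the rest of the way in.

>>> jog_arm(
  rows=[
    {"rx": 0, "ry": 0, "rz": 0, "x": 0.01, "y": 0.0005, "z": 0, "claw": 0.01},
    {"rx": 0, "ry": 0, "rz": 0, "x": 0.02, "y": 0.001, "z": 0, "claw": 0.01},
    {"rx": 0, "ry": 0, "rz": 0, "x": 0.029, "y": 0.0015, "z": 0, "claw": 0.01},
    {"rx": 0, "ry": 0, "rz": 0, "x": 0.029, "y": 0.0015, "z": 0, "claw": 0.01},
    {"rx": 0, "ry": 0, "rz": 0, "x": 0.029, "y": 0.0015, "z": 0, "claw": 0.01},
  ],
)

```text
time: 5.85
tcp_pos: [0.5794, 0.0632, 0.3797]
orientation: [-2.146, -2.294, 0.001]
force: [-0.7, -0.8, -1.9]
grip_width: 0.0253
```

>>> jog_arm(
  rows=[
    {"rx": 0, "ry": 0, "rz": 0, "x": 0.0005, "y": -0.006, "z": -0.006, "claw": 0.01},
    {"rx": 0, "ry": 0, "rz": 0, "x": 0.001, "y": -0.014, "z": -0.013, "claw": 0.01},
    {"rx": 0, "ry": 0, "rz": 0, "x": 0.0015, "y": -0.022, "z": -0.022, "claw": 0.01},
    {"rx": 0, "ry": 0, "rz": 0, "x": 0.002, "y": -0.031, "z": -0.034, "claw": 0.01},
    {"rx": 0, "ry": 0, "rz": 0, "x": 0.0025, "y": -0.039, "z": -0.046, "claw": 0.01},
  ],
)

```text
time: 6.35
tcp_pos: [0.5818, 0.0232, 0.3329]
orientation: [-2.146, -2.294, 0.0]
force: [0.0, 1.8, -2.1]
grip_width: 0.0249
```

```bash
python3 look.py 4 325 115 200 175
```

```text
6.35 [0.58182568 0.02323628 0.33289069] [ 0.02861056  1.83032686 -2.12021147] pin [0.60014918 0.21487979 0.26990644]
```

View pics/c4.png

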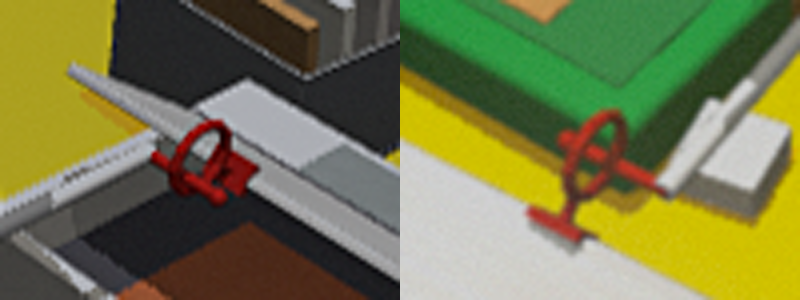

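The pin is well through the ring, and the flap is partly shut and following. I'll continue along the arc.

>>> jog_arm(
  rows=[
    {"rx": 0, "ry": 0, "rz": 0, "x": 0.0005, "y": -0.007, "z": -0.013, "claw": 0.01},
    {"rx": 0, "ry": 0, "rz": 0, "x": 0.001, "y": -0.0135, "z": -0.026, "claw": 0.01},
    {"rx": 0, "ry": 0, "rz": 0, "x": 0.001, "y": -0.0185, "z": -0.04, "claw": 0.01},
    {"rx": 0, "ry": 0, "rz": 0, "x": 0.0015, "y": -0.023, "z": -0.054, "claw": 0.01},
    {"rx": 0, "ry": 0, "rz": 0, "x": 0.0015, "y": -0.026, "z": -0.068, "claw": 0.01},
  ],
)

```text
time: 6.95
tcp_pos: [0.5836, -0.002, 0.2657]
orientation: [2.146, 2.294, 0.001]
force: [0.4, 0.0, -1.0]
grip_width: 0.0249
```

>>> jog_arm(
  rows=[
    {"rx": 0, "ry": 0, "rz": 0, "x": 0, "y": -0.002, "z": -0.012, "claw": 0.01},
    {"rx": 0, "ry": 0, "rz": 0, "x": 0, "y": -0.003, "z": -0.022, "claw": 0.01},
    {"rx": 0, "ry": 0, "rz": 0, "x": 0, "y": -0.003, "z": -0.032, "claw": 0.01},
    {"rx": 0, "ry": 0, "rz": 0, "x": 0, "y": -0.003, "z": -0.04, "claw": 0.01},
    {"rx": 0, "ry": 0, "rz": 0, "x": 0, "y": -0.003, "z": -0.044, "claw": 0.01},
  ],
)

```text
time: 7.45
tcp_pos: [0.5835, -0.0046, 0.2212]
orientation: [-2.146, -2.294, 0.001]
force: [-0.0, 1.0, -1.6]
grip_width: 0.0251
```

>>> jog_arm(
  rows=[
    {"rx": 0, "ry": 0, "rz": 0, "x": 0, "y": 0, "z": 0, "claw": 0.01},
    {"rx": 0, "ry": 0, "rz": 0, "x": 0, "y": 0, "z": 0, "claw": 0.01},
  ],
)

```text
time: 7.65
tcp_pos: [0.5837, -0.0047, 0.2222]
orientation: [2.146, 2.294, 0.0]
force: [-0.2, -0.6, -1.2]
grip_width: 0.0248
```

```bash
cat > fl.py <<'E'
from h import *
img,w=cloud('side');x,y,z=w[...,0],w[...,1],w[...,2]
m=(x>.45)&(x<.73)&(y>.22)&(y<.35)&(z>.15)&(z<.36)&(red(img)==0);q=w[m]
for _ in range(6):
    c=q.mean(0); n=np.linalg.svd(q-c,full_matrices=False)[2][2]; n*=np.sign(n[2]); q=q[abs((q-c)@n)<.006]
print('flap',len(q),c,n,np.arccos(n[2]))
E
python3 fl.py; python3 look.py 5 325 125 200 175
```

```text
flap 7653 [0.58364352 0.28925733 0.17361753] [-0.00278074  0.01749285  0.99984312] 0.017713419429258578
7.7 [ 0.58376737 -0.00469462  0.22227408] [-0.29318016 -0.5084709  -1.39667236] pin [0.60203486 0.18694748 0.15926929]
```

View pics/c5.png

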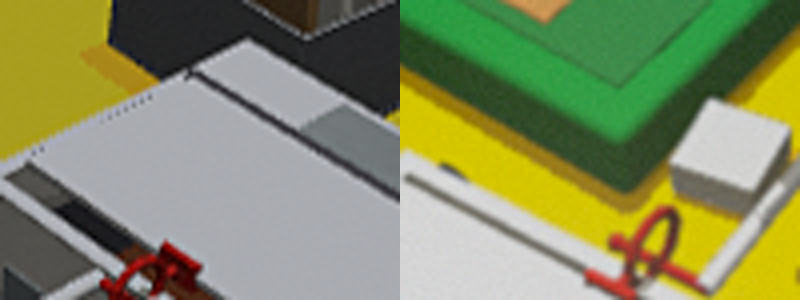

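The flap is shut, measured at 0.018 rad, with the pin still in the ring. I'll centre the pin (up 9 mm), withdraw it along −x, then carry the pole back.

>>> jog_arm(
  rows=[
    {"rx": 0, "ry": 0, "rz": 0, "x": 0, "y": 0, "z": 0.005, "claw": 0.01},
    {"rx": 0, "ry": 0, "rz": 0, "x": 0, "y": 0, "z": 0.01, "claw": 0.01},
    {"rx": 0, "ry": 0, "rz": 0, "x": 0, "y": 0, "z": 0.01, "claw": 0.01},
    {"rx": 0, "ry": 0, "rz": 0, "x": -0.01, "y": -0.0005, "z": 0.01, "claw": 0.01},
    {"rx": 0, "ry": 0, "rz": 0, "x": -0.02, "y": -0.001, "z": 0.01, "claw": 0.01},
  ],
)

```text
time: 8.3
tcp_pos: [0.5633, -0.0057, 0.2319]
orientation: [2.146, 2.294, 0.0]
force: [0.3, -0.2, -1.0]
grip_width: 0.0249
```

>>> jog_arm(
  rows=[
    {"rx": 0, "ry": 0, "rz": 0, "x": -0.012, "y": -0.001, "z": 0, "claw": 0.01},
    {"rx": 0, "ry": 0, "rz": 0, "x": -0.024, "y": -0.0015, "z": 0, "claw": 0.01},
    {"rx": 0, "ry": 0, "rz": 0, "x": -0.036, "y": -0.002, "z": 0, "claw": 0.01},
    {"rx": 0, "ry": 0, "rz": 0, "x": -0.05, "y": -0.003, "z": 0, "claw": 0.01},
    {"rx": 0, "ry": 0, "rz": 0, "x": -0.065, "y": -0.004, "z": 0, "claw": 0.01},
  ],
)

```text
time: 8.8
tcp_pos: [0.4978, -0.0098, 0.232]
orientation: [2.146, 2.294, 0.0]
force: [-0.1, -0.0, -1.4]
grip_width: 0.0249
```

```bash
python3 fl.py; python3 look.py 6 325 125 220 190
```

```text
flap 7661 [0.58351531 0.28940724 0.1736205 ] [-0.00295453  0.01722912  0.9998472 ] 0.017481499863354368
8.85 [ 0.49589421 -0.00987743  0.23201834] [ 1.85408887 -1.45126569 -0.76621663] pin [0.51409715 0.18176371 0.16899195]
```

View pics/c6.png

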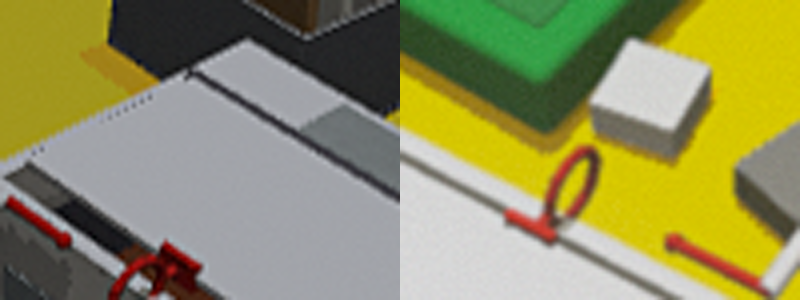

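The pin is out at side (168/4 px right of crop, clear of the ring) and the flap is still shut. I'll carry the pole back now.

>>> jog_arm(
  rows=[
    {"rx": 0, "ry": 0, "rz": 0, "x": 0, "y": -0.04, "z": 0, "claw": 0.01},
    {"rx": 0, "ry": 0, "rz": 2, "x": -0.007, "y": -0.085, "z": 0, "claw": 0.01},
    {"rx": 0, "ry": 0, "rz": 4, "x": -0.017, "y": -0.13, "z": 0, "claw": 0.01},
    {"rx": 0, "ry": 0, "rz": 6, "x": -0.027, "y": -0.175, "z": 0, "claw": 0.01},
    {"rx": 0, "ry": 0, "rz": 6, "x": -0.027, "y": -0.21, "z": 0, "claw": 0.01},
  ],
)

```text
time: 9.45
tcp_pos: [0.4709, -0.2222, 0.2321]
orientation: [2.022, 2.403, -0.0]
force: [1.2, 1.1, -1.6]
grip_width: 0.0248
```

>>> jog_arm(
  rows=[
    {"rx": 0, "ry": 0, "rz": 0, "x": 0, "y": -0.011, "z": -0.03, "claw": 0.01},
    {"rx": 0, "ry": 0, "rz": 0, "x": 0, "y": -0.011, "z": -0.065, "claw": 0.01},
    {"rx": 0, "ry": 0, "rz": 0, "x": 0, "y": -0.011, "z": -0.095, "claw": 0.01},
    {"rx": 0, "ry": 0, "rz": 0, "x": 0, "y": -0.011, "z": -0.12, "claw": 0.01},
    {"rx": 0, "ry": 0, "rz": 0, "x": 0, "y": -0.011, "z": -0.135, "claw": 0.01},
  ],
)

```text
time: 9.95
tcp_pos: [0.4713, -0.2306, 0.0948]
orientation: [-2.022, -2.402, 0.001]
force: [-0.5, -1.0, -2.2]
grip_width: 0.0249
```

>>> jog_arm(
  rows=[
    {"rx": 0, "ry": 0, "rz": 0, "x": 0, "y": 0, "z": -0.006, "claw": 0.01},
    {"rx": 0, "ry": 0, "rz": 0, "x": 0, "y": 0, "z": -0.011, "claw": 0.01},
    {"rx": 0, "ry": 0, "rz": 0, "x": 0, "y": 0, "z": -0.015, "claw": 0.01},
    {"rx": 0, "ry": 0, "rz": 0, "x": 0, "y": 0, "z": -0.017, "claw": 0.01},
    {"rx": 0, "ry": 0, "rz": 0, "x": 0, "y": 0, "z": -0.017, "claw": 0.01},
  ],
)

```text
time: 10.45
tcp_pos: [0.4718, -0.2308, 0.0802]
orientation: [2.023, 2.403, 0.0]
force: [-0.0, 0.2, -2.8]
grip_width: 0.0249
```

```bash
python3 look.py 7 150 240 340 165
```

```text
10.45 [ 0.47180806 -0.23080047  0.08015474] [-0.01372333  0.15509802 -2.81967045] pin [ 0.46995089 -0.03830939  0.01711716]
```

View pics/scene7.png

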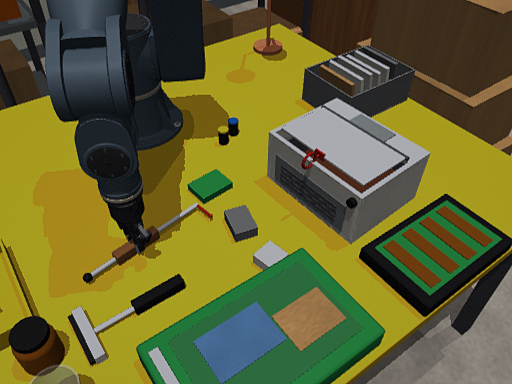

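The pole is back over its old place, with the pin at (205,211), about 2 mm above the bench. The flap is shut. I'll lower it the last bit until it touches.

>>> jog_arm(
  rows=[
    {"rx": 0, "ry": 0, "rz": 0, "x": 0, "y": 0, "z": -0.001, "claw": 0.01},
    {"rx": 0, "ry": 0, "rz": 0, "x": 0, "y": 0, "z": -0.002, "claw": 0.01},
    {"rx": 0, "ry": 0, "rz": 0, "x": 0, "y": 0, "z": -0.002, "claw": 0.01},
    {"rx": 0, "ry": 0, "rz": 0, "x": 0, "y": 0, "z": -0.002, "claw": 0.01},
  ],
)

```text
time: 10.95
tcp_pos: [0.4717, -0.2308, 0.078]
orientation: [2.023, 2.403, 0.0]
force: [-0.0, -0.1, -0.3]
grip_width: 0.0247
```

>>> jog_arm(
  rows=[
    {"rx": 0, "ry": 0, "rz": 0, "x": 0, "y": 0, "z": 0, "claw": 0.03},
    {"rx": 0, "ry": 0, "rz": 0, "x": 0, "y": 0, "z": 0, "claw": 0.04},
    {"rx": 0, "ry": 0, "rz": 0, "x": 0, "y": 0, "z": 0, "claw": 0.06},
    {"rx": 0, "ry": 0, "rz": 0, "x": 0, "y": 0, "z": 0, "claw": 0.075},
    {"rx": 0, "ry": 0, "rz": 0, "x": 0, "y": 0, "z": 0, "claw": 0.075},
  ],
)

```text
time: 11.45
tcp_pos: [0.4716, -0.2307, 0.0779]
orientation: [2.023, 2.403, 0.0]
force: [0.2, -0.2, 0.7]
grip_width: 0.0749
```

>>> jog_arm(
  rows=[
    {"rx": 0, "ry": 0, "rz": 0, "x": 0, "y": 0, "z": 0.015, "claw": 0.075},
    {"rx": 0, "ry": 0, "rz": 0, "x": 0, "y": 0, "z": 0.045, "claw": 0.075},
    {"rx": 0, "ry": 0, "rz": 0, "x": 0, "y": 0, "z": 0.085, "claw": 0.075},
    {"rx": 0, "ry": 0, "rz": 0, "x": 0, "y": 0, "z": 0.127, "claw": 0.075},
    {"rx": 0, "ry": 0, "rz": 0, "x": 0, "y": 0, "z": 0.127, "claw": 0.075},
  ],
)

```text
time: 11.95
tcp_pos: [0.4736, -0.2317, 0.2102]
orientation: [2.018, 2.398, 0.003]
force: [1.1, -1.3, -0.6]
grip_width: 0.0749
```

```bash
python3 fl.py; python3 - <<'E'
from h import *
s=state();print(s['time'],s['tcp_pos'],s['grip_width'],s['force'])
img,_=read_camera('wrist');cv2.imwrite('pics/wrist8.png',img)
img,w=cloud('side');h=cv2.cvtColor(img,cv2.COLOR_BGR2HSV);x,y,z=np.moveaxis(w,-1,0)
b=(x>.4)&(x<.54)&(y>-.35)&(y<-.12)&(z>.02)&(z<.06)&(h[...,0]>4)&(h[...,0]<18)&(h[...,1]>80)&(h[...,2]<190)
q=w[b];print('grip top',len(q),q.mean(0),np.percentile(q[:,2],[5,95]))
E
```

```text
flap 7662 [0.58362213 0.28931567 0.17360694] [-0.00255763  0.01656768  0.99985948] 0.016764720824949297
12.0 [ 0.47284499 -0.23132192  0.20753435] 0.07515829551903919 [-0.11468284 -0.03863646 -0.64115591]
grip top 183 [ 0.47399039 -0.24370531  0.02972138] [0.02661097 0.03284337]
```

View pics/wrist8.png

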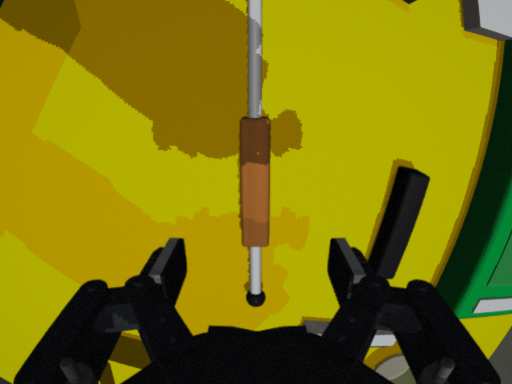

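The pole lies flat, with its grip at rows 117–246 and column 255, the same place as at the start. The gripper is clear and the flap reads 0.017 rad, so I'm handing in.

```bash
python3 -c "
from station import *
print(sign_off())"
```

```text
the job is handed in; nothing more can be done
None
```

I gripped the hook pole, put its pin through the ring eye, and pulled the flap shut along its arc with the pin still in the eye. I then drew the pin out sideways and set the pole back down on the bench, touching down before I let go. The job was handed in at about 12 s of the allowed 56 s, and no verdict was reported.

**Last checks:**
- **Flap:** the side camera measured it open by about 0.017 rad after release (limit 0.15).
- **Pole:** it lies flat, with the top of its grip at 30 mm. In the wrist picture it is within a few millimetres of where it started.
- **Gripper:** it is open and clear, about 130 mm above the pole.
- **One mismatch:** the side camera's last average for the grip's top came out about 13–16 mm off in y from the first reading. I took this to be the arm hiding part of the grip, because the wrist picture and the arm's position at release both put the pole back in place.

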